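# Lower the teapot on its winch lift

### The arm

A 6-joint arm with a two-finger parallel gripper is mounted at the origin on the work surface. World frame = base frame: x ahead of the robot, y to its left, z up, the work surface at z = 0. Lengths are in m, angles in rad, forces in N, time in s.
With the tool pointing down it reaches from about 0.3 to 0.775 m from the base axis. Payload 14.6 kg.
Tool frame: the origin (TCP) lies midway between the tips of the shut fingers; the grasp point (between the pads) lies 19 mm behind it (ctrl.grip_depth is the z of the grasp point in the tool frame, in m); z points along the fingers, y is the line along which they close (so a half turn about z gives the same grasp; the last joint's range is limited). The gripper opens to 94 mm and grips with 3 to 60 N. Pads are 16 mm wide; open, the fingers measure 119 mm over their backs; the gripper's body (75 mm by 177 mm) begins 78 mm behind the grasp point.
Start: joints at [1.108, 0.3, 1.521, -0, 1.321, -0.067], TCP at [0.212, 0.507, 0.205] pointing down, gripper open.
Joint ranges: [-3.03, 3.03], [-0.79, 2.21], [0.23, 2.52], [-1.04, 4.18], [0, 3.07], [-2.55, 2.55]. Speed limits (rad/s): [2.22, 2.22, 2.57, 3.14, 3.14, 3.14].

### API

Orientations are given as [roll, pitch, yaw] about the fixed x, y, z axes, in that order (R = Rz(yaw) Ry(pitch) Rx(roll)).
In Python, from station import ctrl gives the robot as it stands. The module is installed in compiled form; this text tells all that it offers.
- The arm moves only by the tool carry_out, never from a script. Its argument "commands" is a list of rows, each a list of 3 entries, a list of its own where there are three numbers: the closure, from 0 (fully open) to 1 (shut), then the shift along the tool's x, y, z in mm, then the turn, a rotation vector about the tool's x, y, z in rad. In form: [[gripper, [tx, ty, tz], [wx, wy, wz]], ...]. A call has 1 to 10 rows; each row shifts and turns the commanded pose from where the row before left it, along the tool's axes as they then stand; what a row does not reach is not made up. A row lasts 1/8 s, in which the tool goes at most 62.5 mm and 10.7 degrees, less where a joint would pass 70% of its speed; a pose out of reach is approached as far as the arm can. A call with a gripper value outside its range is refused whole. The fingers move at their own pace and stop on an object; "squeeze" is the grip in N (left out, the last holds). Time passes only in rows, so rows that do not move let the fingers close. It gives the time, the measured TCP pose, the force, the opening and the grip force at its end, in the units of the state.
- ctrl.get_obs(): the state, without advancing time (a new reading comes with each control period).
- ctrl.camera(name): name is "scene" or "top"; returns a dict with "img" (480x640x3 uint8, blue, green, red), "camera_matrix" (3x3 intrinsics, pixels), "rvec" (rotation vector, rad) and "tvec" (3), from world to camera coordinates, as OpenCV has them. Camera axes: x right, y down, z forward; pixel columns grow to the right and rows downward; lengths in m; the calibration is good to about 2 mm. A picture is of the moment at which its call begins. There is no depth.
- ctrl.hand_in(): hands the job in; it is judged then, once.
Trained networks look in the newest picture that a camera, given by its name, has taken for a name from the list of things; names that differ only in an ending like _2 or _b are one class to them, and where a whole thing is asked for, a point or a joint stands for the part that bears it (a point fixed in the world has none). Each returns a list of dicts, best first, with "score" (0 to 1); they miss things now and then, are a little off and sometimes report something else, mostly with a low value. They report only what shows in the picture. A call takes as long as a camera call. They do not tell look-alikes from the thing itself.
- ctrl.outline_of(thing, camera): "region" (480x640 bool, what is visible of it).
- ctrl.place_of(thing, camera): "at" ([x, y, z] in m, in world coordinates, good to about 4 mm: a listed point, or the origin of a listed thing).
The state is a dict: "time_s": time; "qpos": joint angles; "joint_vel": joint speeds; "tau": joint torques, N m; "ee_pos": TCP position; "eef_rot": TCP orientation; "force": force on the tool from outside, world axes, zero at the start; "moment": the same for the moment, N m; "grip_width": finger opening in m; "grip_force": force on a finger pad.
Only numpy, scipy, OpenCV 4.12 (cv2) and the standard library are available. Lean on these libraries where they do the work, as an engineer would, in place of code of your own. Each camera call takes 0.05 s, during which the arm holds its last target. There are 200 camera calls.

### The job

The clay teapot hangs on the fork of a small crank lift above the black iron stand on the turntable. Lift the red crank knob so that the pawl comes out of the teeth, and let the crank turn back slowly under the load until the pot stands on the iron stand by itself and the fork hangs free in the gap under its belly, touching neither pot nor stand; then let the pawl drop back fully between two teeth so that it holds the crank, and let go. Never let the crank run away or jam the fork down, work only with the knob without touching the pot, and leave everything else where it is.

Things in the scene. Friction and masses are not known exactly. Their poses are not given: they have to be found in the camera images.
- winch_axis (a point): Point on the vertical crank axis, 82 mm above the table. The winch is a round grey drum, 156 mm across, 55 mm high, with 36 upright steel teeth on its top in a ring of radius 60 mm (3 mm thick, 6 mm high, one every 0.1745 rad). A grey tube leads to the lift's mast (290 mm high, 215 mm from this axis).
- knob_mid (a point): Middle of the red crank knob: upright cylinder, diameter 28 mm, 40 mm high, 60 mm from the winch axis. It spins freely on its spindle, so the hand need not turn with the crank. With the pawl down its middle is 108 mm above the table and its underside 7 mm above the crank arm (22 to 26 mm wide). winch_axis to knob_mid is the crank's direction. Lifting the knob lifts the pawl.
- crank (a joint): Crank angle (rad), 0 at the start, limits -0.35 and 4.1; grows counter-clockwise seen from above, which lowers the fork 30 mm per rad. The load pulls it that way with 5 to 8 N at the knob at rest (about 1 N less when turning), 2 to 3 N once the pot has come to stand. Shaft friction 0.03 N m, drag 0.08 N m s/rad. With the pawl down it turns back only by clicking over teeth.
- pawl (a joint): Lift of the knob with its yellow pawl (m): 0 = down in a gap, at most 0.012; it clears the teeth above 0.006. A spring presses it down: 3.6 N at 0, 6.3 N at 0.009. Set down on top of a tooth it stays at 0.005 to 0.006 and drops in when the crank turns a little further. About 1 mm of play in the gap; the load should then lie on the tooth before letting go.
- fork: The lift's steel carrier: sleeve on the mast, arm, and two level prongs, each 12 mm wide and 10 mm thick, 84 mm between centres, either side of the pot's foot and under its belly. 0.5 kg. It moves straight up and down with the crank. Origin on the mast axis, level with the prongs' top faces, 185 mm above the table at the start.
- fork_centre (a point): Point midway between the prongs, level with their top faces, under the middle of the pot and above the middle of the black iron stand (disc 120 mm across, 30 mm high, on the turntable). The turntable's height differs between starts and is not given: the pot has 70 to 106 mm to go down to the stand.
- pot: Brown clay teapot, 0.55 to 1 kg, 105 mm high. Origin: centre of the underside of its foot (62 mm across, 20 mm high); above it the belly, 108 mm across, whose flat underside rests on the prongs. Spout at +x, handle at -x. Once it stands on the iron stand, the fork can go 10 mm further down before its prongs meet the stand; about half way is right.
- candy_box: Lidded eight-sided red lacquer box, 92 mm across, 65 mm high, on the turntable; origin under its centre. Leave alone.
- scoop: Bamboo tea scoop, 100 mm long, lying on the turntable; origin under its centre. Leave alone.
- tongs: Steel tea tongs, 110 mm long, lying on the turntable; origin under its centre. Leave alone.
- cup_a: White teacup, 60 mm across, 45 mm high, on the table; origin under its centre. Leave alone.
- cup_b: A second teacup like cup_a. Leave alone.
- caddy: Green tea caddy with brass lid, 76 mm across, 107 mm high, on the table; origin under its centre. Leave alone.
Things that resemble listed ones, but are neither listed nor needed, are in the scene too. There is more than one size of the pot; the job needs the largest.

How it is judged:
By the outcome, as a careful person would: the job done as asked, in the order asked, and still so for the second after the job is handed in, with the robot touching nothing.
It also fails if it takes over 69 s, if anything falls off the work surface, if the arm or the gripper's body presses on something with over 40 N, if the wrist force passes 120 N, or if a joint passes its speed limit or range.

## Working session

There is one attempt and no reset: what is moved stays moved. The work goes in short steps, Python scripts to look and compute and a tool call to move; the robot and the scene stay as the last step left them, time stands still between calls to the robot, and variables do not carry over. Pictures are saved under pics/ and viewed, at most 10 in all, crops included, and the job is handed in when it is done.

Besides the shell and the picture viewer there is one more tool, called after "Emit:" as a command line: name --argument value ..., lists and objects as JSON in quotes. carry_out: Moves the arm, as the interface text tells. Its arguments: {"type":"object","properties":{"commands":{"type":"array","items":{"type":"array"}},"squeeze":{"type":"number"}},"required":["commands"]}

```bash
mkdir -p pics; cat > h.py <<'E'
import numpy as np, cv2
from station import ctrl
np.set_printoptions(precision=4,suppress=True)
def proj(c,p):
    return cv2.projectPoints(np.float64(p).reshape(-1,3),c["rvec"],c["tvec"],c["camera_matrix"],None)[0].reshape(-1,2)
def onplane(c,uv,z):
    R=cv2.Rodrigues(c["rvec"])[0];d=R.T@np.linalg.inv(c["camera_matrix"])@[uv[0],uv[1],1];o=-R.T@np.ravel(c["tvec"])
    return o+d*(z-o[2])/d[2]
E
python3 - <<'E'
from h import *
o=ctrl.get_obs();print({k:np.round(v,4) for k,v in o.items()})
for n in("scene","top"):
    c=ctrl.camera(n);cv2.imwrite(f"pics/{n}0.png",c["img"])
    for t in("winch_axis","knob_mid","fork_centre","fork","pot"):
        for r in ctrl.place_of(t,n)[:3]:print(n,t,round(r["score"],2),np.round(r["at"],4),proj(c,r["at"])[0])
E
```

```text
{'time_s': np.float64(0.0), 'qpos': array([ 1.1084,  0.3004,  1.5216, -0.    ,  1.3207, -0.0666]), 'joint_vel': array([-0.0005,  0.0016,  0.0001, -0.0007,  0.0003, -0.001 ]), 'tau': array([ -0.0036, -53.18  , -35.2744,   0.0707,   0.0243,  -0.0001]), 'ee_pos': array([0.2119, 0.5072, 0.2049]), 'eef_rot': array([-3.1404, -0.0001,  2.7458]), 'force': array([-0.0452, -0.247 ,  0.1089]), 'moment': array([-0.0735,  0.0083,  0.0286]), 'grip_force': np.float64(0.0), 'grip_width': np.float64(0.0943)}
scene winch_axis 0.79 [ 0.5226 -0.123   0.0834] [321.548  225.9832]
scene knob_mid 0.73 [ 0.4658 -0.1488  0.1066] [336.7281 204.2539]
scene fork 0.89 [ 0.7206 -0.0359  0.1877] [257.0162 246.9612]
scene fork 0.61 [0.5584 0.1492 0.0574] [376.6084 321.8971]
scene pot 0.89 [ 0.3597  0.166  -0.0044] [451.6628 307.2571]
scene pot 0.67 [ 0.7445 -0.2014 -0.0002] [223.3023 264.2617]
scene pot 0.65 [0.6685 0.1667 0.1639] [336.5916 317.9792]
top knob_mid 0.59 [ 0.4676 -0.1517  0.1045] [368.6467 285.4039]
top fork 0.77 [ 0.7134 -0.0425  0.1825] [320.5872 171.0526]
top pot 0.97 [ 0.3612  0.1669 -0.0027] [235.5137 328.2139]
top pot 0.73 [ 0.7395 -0.2029  0.0018] [383.1968 176.6038]
top pot 0.67 [0.6661 0.1621 0.1644] [226.1855 194.4836]
```

View pics/scene0.png

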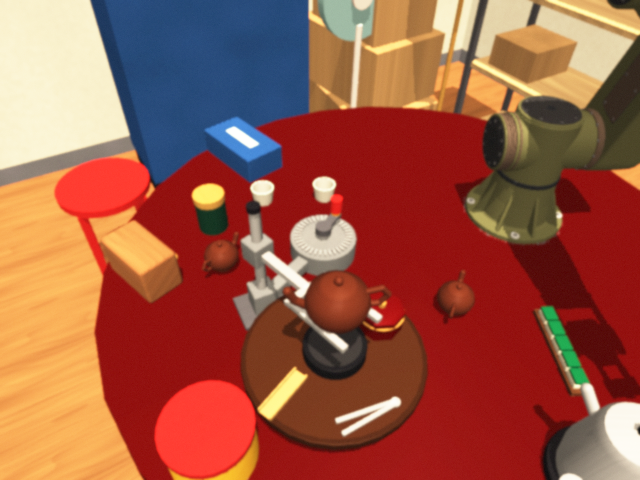

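View pics/top0.png

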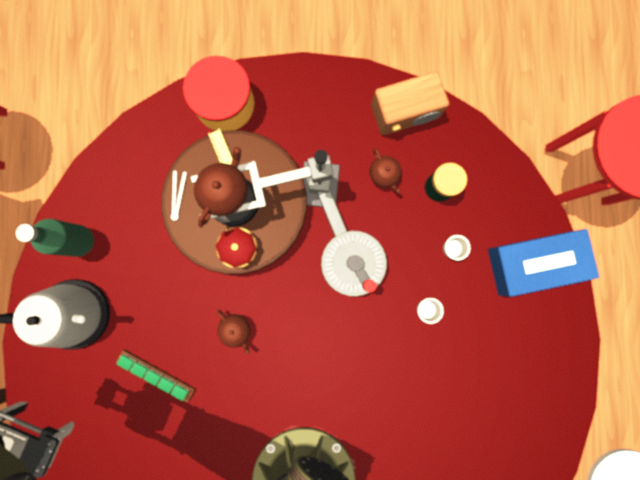

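The scene view shows the knob at (337,205) on the winch hub at (323,228), with the hung pot at (337,300). In the top view the knob is at (369,286), the hub at (355,264) and the pot at (221,188). The network results agree. Next I refine the knob and axis by triangulation and plan the approach.

```bash
cat >> h.py <<'E'
from scipy.spatial.transform import Rotation as Ro
def plan(p0,yaw0,p1,yaw1,n):
    """rows (tool axes, mm) for straight move with tool down"""
    p0,p1=np.array(p0),np.array(p1)
    for i in range(n):
        y=yaw0+(yaw1-yaw0)*i/n; R=(Ro.from_euler('z',y)*Ro.from_euler('x',np.pi)).as_matrix()
        print(np.round(R.T@(p1-p0)/n*1000,1).tolist(),[0,0,round(-(yaw1-yaw0)/n,4)])
def P(c): return c["camera_matrix"]@np.c_[cv2.Rodrigues(c["rvec"])[0],np.ravel(c["tvec"])]
def tri(ca,a,cb,b):
    X=cv2.triangulatePoints(P(ca),P(cb),np.float64(a),np.float64(b)).ravel();return X[:3]/X[3]
E
python3 - <<'E'
from h import *
C={n:ctrl.camera(n) for n in("scene","top")};uv={}
g={"scene":(337,205),"top":(369,286)}
for n,c in C.items():
    h=cv2.cvtColor(c["img"],cv2.COLOR_BGR2HSV);b=c["img"].astype(int)
    m=((b[...,2]>150)&(b[...,1]<70)).astype(np.uint8)
    k,L,st,ce=cv2.connectedComponentsWithStats(m)
    j=min(range(1,k),key=lambda i:np.hypot(*(ce[i]-g[n])));print(n,ce[j],st[j])
    uv[n]=ce[j]
    r=ctrl.outline_of("knob_mid",n)
    for q in r[:2]:
        ys,xs=np.nonzero(q["region"]);print(" outl",q["score"],xs.mean(),ys.mean(),len(xs),xs.min(),xs.max(),ys.min(),ys.max())
    for t in("winch_axis","knob_mid"):
        for q in ctrl.place_of(t,n)[:1]:print(t,q["score"],q["at"])
print(tri(C["scene"],uv["scene"],C["top"],uv["top"]))
for n in C:print(onplane(C[n],uv[n],.108))
plan([.212,.507,.205],2.7458,[.468,-.150,.205],.40,14)
s=C["scene"]["img"];t=C["top"]["img"]
a=cv2.resize(s[170:290,270:370],(500,600),interpolation=3);b=cv2.resize(t[225:305,310:400][:, :],(300,266),interpolation=3)
b=cv2.copyMakeBorder(b,0,334,0,0,0);cv2.imwrite("pics/crop1.png",np.hstack([a,b]))
E
```

```text
scene [336.4133 203.6384] [326 192  19  22 271]
 outl 0.79 336.0 204.0 241 330 342 194 214
winch_axis 0.88 [0.5206, -0.1191, 0.0825]
knob_mid 0.48 [0.4671, -0.1475, 0.1066]
top [373.4545 290.2727] [370 287   7   6  11]
 outl 0.58 368.5701754385965 285.6666666666667 114 363 374 280 291
winch_axis 0.73 [0.5203, -0.1215, 0.083]
knob_mid 0.72 [0.4697, -0.1543, 0.1047]
[ 0.4564 -0.1639  0.0937]
[ 0.4662 -0.1497  0.108 ]
[ 0.4567 -0.1621  0.108 ]
[-35.0, -36.3, -0.0] [0, 0, 0.1676]
[-40.5, -29.9, -0.0] [0, 0, 0.1676]
[-44.9, -22.7, -0.0] [0, 0, 0.1676]
[-48.1, -14.9, -0.0] [0, 0, 0.1676]
[-49.9, -6.7, -0.0] [0, 0, 0.1676]
[-50.3, 1.7, 0.0] [0, 0, 0.1676]
[-49.3, 10.1, 0.0] [0, 0, 0.1676]
[-47.0, 18.2, 0.0] [0, 0, 0.1676]
[-43.3, 25.8, 0.0] [0, 0, 0.1676]
[-38.4, 32.6, 0.0] [0, 0, 0.1676]
[-32.4, 38.6, 0.0] [0, 0, 0.1676]
[-25.5, 43.4, 0.0] [0, 0, 0.1676]
[-17.9, 47.1, 0.0] [0, 0, 0.1676]
[-9.8, 49.4, 0.0] [0, 0, 0.1676]
```

View pics/crop1.png

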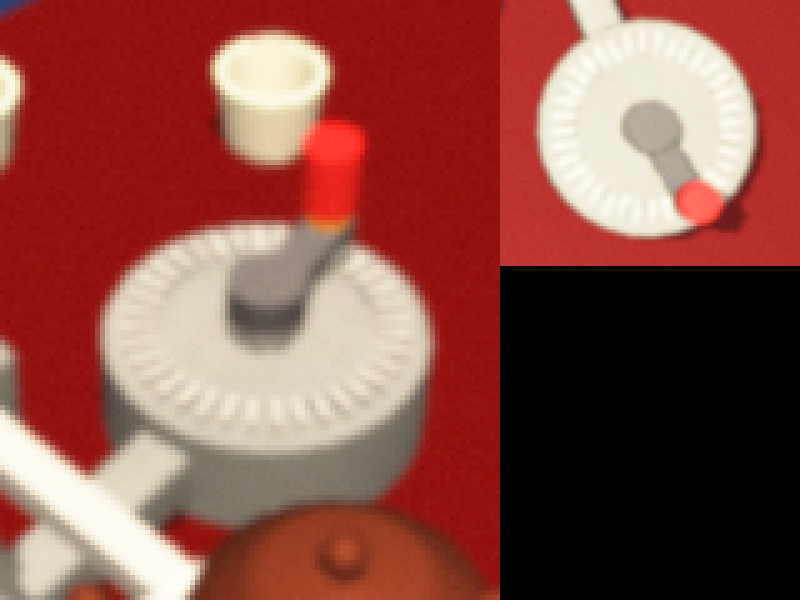

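The crop shows the red knob centred at scene (336.5,204) and top (369,286). The crank arm is clear under it and nothing is in the way of the fingers. Knob ≈ (0.467,-0.150) and axis ≈ (0.521,-0.121), 61 mm apart, which fits the given 60 mm.

Emit:
carry_out --commands '[[0, [-35, -36.3, 0], [0, 0, 0.1676]], [0, [-40.5, -29.9, 0], [0, 0, 0.1676]], [0, [-44.9, -22.7, 0], [0, 0, 0.1676]], [0, [-48.1, -14.9, 0], [0, 0, 0.1676]], [0, [-49.9, -6.7, 0], [0, 0, 0.1676]], [0, [-50.3, 1.7, 0], [0, 0, 0.1676]], [0, [-49.3, 10.1, 0], [0, 0, 0.1676]]]'

```text
time_s: 1.88
ee_pos: [0.3403, 0.1776, 0.2057]
eef_rot: [3.141, -0.0, 1.567]
force: [0.6, -0.3, 0.6]
grip_width: 0.0939
grip_force: 0.0
```

Emit:
carry_out --commands '[[0, [-47, 18.2, 0], [0, 0, 0.1676]], [0, [-43.3, 25.8, 0], [0, 0, 0.1676]], [0, [-38.4, 32.6, 0], [0, 0, 0.1676]], [0, [-32.4, 38.6, 0], [0, 0, 0.1676]], [0, [-25.5, 43.4, 0], [0, 0, 0.1676]], [0, [-17.9, 47.1, 0], [0, 0, 0.1676]], [0, [-9.8, 49.4, 0], [0, 0, 0.1676]], [0, [0, 0, 0], [0, 0, 0]], [0, [0, 0, 0], [0, 0, 0]]]'

```text
time_s: 3.0
ee_pos: [0.4676, -0.1491, 0.2053]
eef_rot: [-3.141, 0.0, 0.401]
force: [0.1, 0.6, -0.5]
grip_width: 0.0942
grip_force: 0.0
```

Emit:
carry_out --commands '[[0, [0, 0, 35], [0, 0, 0]], [0, [0, 0, 35], [0, 0, 0]], [0, [0, 0, 25], [0, 0, 0]], [0, [0, 0, 17], [0, 0, 0]], [0.4, [0, 0, 0], [0, 0, 0]], [0.6, [0, 0, 0], [0, 0, 0]]]' --squeeze 5

```text
time_s: 3.75
ee_pos: [0.4682, -0.1491, 0.0944]
eef_rot: [3.141, -0.001, 0.401]
force: [0.2, -0.2, 0.7]
grip_width: 0.0775
grip_force: 0.0
```

```bash
python3 - <<'E'
from h import *
c=ctrl.camera("scene");o=ctrl.get_obs();print(o["ee_pos"],o["force"],o["grip_width"])
cv2.imwrite("pics/s2.png",cv2.resize(c["img"][130:290,240:400],(600,600),interpolation=3))
E
```

```text
[ 0.4683 -0.1493  0.0945] [-0.3408 -0.1392 -1.1083] 0.07310452224412377
```

View pics/s2.png

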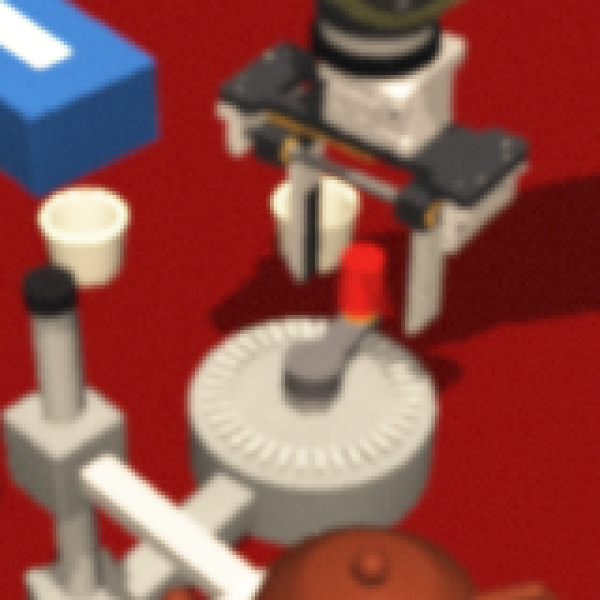

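The crop shows the fingers straddling the knob, which is at crop (362,283) between the pads at about (305,230) and (425,290). I close gently.

Emit:
carry_out --commands '[[1, [0, 0, 0], [0, 0, 0]], [1, [0, 0, 0], [0, 0, 0]], [1, [0, 0, 0], [0, 0, 0]], [1, [0, 0, 0], [0, 0, 0]], [1, [0, 0, 0], [0, 0, 0]], [1, [0, 0, 0], [0, 0, 0]]]' --squeeze 5

```text
time_s: 4.55
ee_pos: [0.4682, -0.1501, 0.0936]
eef_rot: [3.14, -0.0, 0.399]
force: [2.1, -5.6, -1.0]
grip_width: 0.0276
grip_force: 5.0
```

Emit:
carry_out --commands '[[1, [0, 0, 0], [0, 0, 0]], [1, [0, 0, 0], [0, 0, 0]], [1, [0, -0.5, 0], [0, 0, 0]], [1, [0, 0, 0], [0, 0, 0]]]' --squeeze 30

```text
time_s: 5.05
ee_pos: [0.468, -0.1497, 0.0936]
eef_rot: [3.14, -0.0, 0.399]
force: [1.0, -5.1, -1.6]
grip_width: 0.0276
grip_force: 30.0
```

Emit:
carry_out --commands '[[1, [0, 0, -2], [0, 0, 0]], [1, [0, 0, -2], [0, 0, 0]], [1, [0, 0, -2], [0, 0, 0]], [1, [0, 0, -2], [0, 0, 0]], [1, [0, 0, -1.5], [0, 0, 0]], [1, [0, 0, 0], [0, 0, 0]], [1, [0, 0, 0], [0, 0, 0]]]'

```text
time_s: 5.92
ee_pos: [0.4678, -0.1494, 0.1026]
eef_rot: [3.141, -0.0, 0.399]
force: [4.3, -5.0, -6.7]
grip_width: 0.0277
grip_force: 30.0
```

```bash
cat > arc.py <<'E'
from h import *
import sys
# axis x,y ; radius; knob angle now (from measured) ; steps rad/row, n rows
def arc(cx,cy,a0,da,n,yaw,r=.060,dz=0):
    R=(Ro.from_euler('z',yaw)*Ro.from_euler('x',np.pi)).as_matrix()
    out=[]
    for i in range(n):
        a=a0+i*da; d=np.array([np.cos(a+da)-np.cos(a),np.sin(a+da)-np.sin(a),0])*r
        out.append([1,np.round(R.T@d*1000,2).tolist(),[0,0,0]])
    print(out)
if __name__=="__main__":
    o=ctrl.get_obs();p=o["ee_pos"];print(p,o["force"])
    cx,cy,n,da=map(float,sys.argv[1:5])
    a=np.arctan2(p[1]-cy,p[0]-cx)%(2*np.pi);print("ang",a,"r",np.hypot(p[0]-cx,p[1]-cy))
    t=np.array([-np.sin(a),np.cos(a)]);u=np.array([np.cos(a),np.sin(a)])
    print("Ft",o["force"][:2]@t,"Fr",o["force"][:2]@u,"Fz",o["force"][2])
    arc(cx,cy,a,da,int(n),o["eef_rot"][2])
E
python3 arc.py .521 -.121 10 .02
```

```text
[ 0.4678 -0.1494  0.1026] [ 4.2861 -5.0092 -6.7157]
ang 3.6322030292769467 r 0.06034962770035381
Ft 6.437805834194077 Fr -1.4203914595694838 Fz -6.715695417818604
[[1, [0.12, 1.19, 0.0], [0, 0, 0]], [1, [0.15, 1.19, 0.0], [0, 0, 0]], [1, [0.17, 1.19, 0.0], [0, 0, 0]], [1, [0.19, 1.18, 0.0], [0, 0, 0]], [1, [0.22, 1.18, 0.0], [0, 0, 0]], [1, [0.24, 1.18, 0.0], [0, 0, 0]], [1, [0.26, 1.17, 0.0], [0, 0, 0]], [1, [0.29, 1.17, 0.0], [0, 0, 0]], [1, [0.31, 1.16, 0.0], [0, 0, 0]], [1, [0.33, 1.15, 0.0], [0, 0, 0]]]
```

Emit:
carry_out --commands '[[1, [0.12, 1.19, 0], [0, 0, 0]], [1, [0.15, 1.19, 0], [0, 0, 0]], [1, [0.17, 1.19, 0], [0, 0, 0]], [1, [0.19, 1.18, 0], [0, 0, 0]], [1, [0.22, 1.18, 0], [0, 0, 0]], [1, [0.24, 1.18, 0], [0, 0, 0]], [1, [0.26, 1.17, 0], [0, 0, 0]], [1, [0.29, 1.17, 0], [0, 0, 0]], [1, [0.31, 1.16, 0], [0, 0, 0]], [1, [0.33, 1.15, 0], [0, 0, 0]]]'

```text
time_s: 7.18
ee_pos: [0.4743, -0.1592, 0.1029]
eef_rot: [-3.142, 0.0, 0.399]
force: [2.1, -4.6, -5.7]
grip_width: 0.0276
grip_force: 30.0
```

```bash
python3 arc.py .521 -.121 10 .04
```

```text
[ 0.4743 -0.1592  0.1029] [ 2.1429 -4.6317 -5.6959]
ang 3.8272449098690555 r 0.06032334493270902
Ft 4.9417826057793794 Fr 1.2740936906894074 Fz -5.695921118230445
[[1, [0.72, 2.29, 0.0], [0, 0, 0]], [1, [0.81, 2.26, 0.0], [0, 0, 0]], [1, [0.9, 2.22, 0.0], [0, 0, 0]], [1, [0.99, 2.19, 0.0], [0, 0, 0]], [1, [1.08, 2.14, 0.0], [0, 0, 0]], [1, [1.16, 2.1, 0.0], [0, 0, 0]], [1, [1.25, 2.05, 0.0], [0, 0, 0]], [1, [1.33, 2.0, 0.0], [0, 0, 0]], [1, [1.41, 1.94, 0.0], [0, 0, 0]], [1, [1.48, 1.89, 0.0], [0, 0, 0]]]
```

Emit:
carry_out --commands '[[1, [0.72, 2.29, 0], [0, 0, 0]], [1, [0.81, 2.26, 0], [0, 0, 0]], [1, [0.9, 2.22, 0], [0, 0, 0]], [1, [0.99, 2.19, 0], [0, 0, 0]], [1, [1.08, 2.14, 0], [0, 0, 0]], [1, [1.16, 2.1, 0], [0, 0, 0]], [1, [1.25, 2.05, 0], [0, 0, 0]], [1, [1.33, 2.0, 0], [0, 0, 0]], [1, [1.41, 1.94, 0], [0, 0, 0]], [1, [1.48, 1.89, 0], [0, 0, 0]]]'

```text
time_s: 8.43
ee_pos: [0.493, -0.1745, 0.103]
eef_rot: [3.141, -0.0, 0.399]
force: [1.9, -6.4, -6.8]
grip_width: 0.0275
grip_force: 30.0
```

```bash
python3 arc.py .521 -.121 10 .04
```

```text
[ 0.493  -0.1745  0.103 ] [ 1.8577 -6.4465 -6.7937]
ang 4.23020007657102 r 0.06034839818412736
Ft 4.6352618416214515 Fr 4.850062836852954 Fz -6.793703653363593
[[1, [1.56, 1.82, 0.0], [0, 0, 0]], [1, [1.63, 1.76, 0.0], [0, 0, 0]], [1, [1.7, 1.69, 0.0], [0, 0, 0]], [1, [1.77, 1.62, 0.0], [0, 0, 0]], [1, [1.83, 1.55, 0.0], [0, 0, 0]], [1, [1.89, 1.47, 0.0], [0, 0, 0]], [1, [1.95, 1.4, 0.0], [0, 0, 0]], [1, [2.01, 1.32, 0.0], [0, 0, 0]], [1, [2.06, 1.24, 0.0], [0, 0, 0]], [1, [2.1, 1.15, 0.0], [0, 0, 0]]]
```

Emit:
carry_out --commands '[[1, [1.2, 2.1, 0], [0, 0, 0]], [1, [1.4, 1.9, 0], [0, 0, 0]], [1, [1.7, 1.69, 0], [0, 0, 0]], [1, [1.77, 1.62, 0], [0, 0, 0]], [1, [1.83, 1.55, 0], [0, 0, 0]], [1, [1.89, 1.47, 0], [0, 0, 0]], [1, [1.95, 1.4, 0], [0, 0, 0]], [1, [2.01, 1.32, 0], [0, 0, 0]], [1, [2.06, 1.24, 0], [0, 0, 0]], [1, [2.1, 1.15, 0], [0, 0, 0]]]'

```text
time_s: 9.68
ee_pos: [0.5154, -0.1814, 0.1029]
eef_rot: [-3.141, 0.0, 0.399]
force: [4.4, 1.7, -7.6]
grip_width: 0.0274
grip_force: 30.0
```

```bash
python3 arc.py .521 -.121 10 .04
```

```text
[ 0.5154 -0.1814  0.1029] [ 4.3907  1.714  -7.5934]
ang 4.620199967033271 r 0.06061670051749537
Ft 4.214269845438813 Fr -2.110930465296512 Fz -7.593431778769857
[[1, [2.14, 1.09, 0.0], [0, 0, 0]], [1, [2.18, 1.0, 0.0], [0, 0, 0]], [1, [2.22, 0.92, 0.0], [0, 0, 0]], [1, [2.25, 0.83, 0.0], [0, 0, 0]], [1, [2.28, 0.74, 0.0], [0, 0, 0]], [1, [2.31, 0.64, 0.0], [0, 0, 0]], [1, [2.34, 0.55, 0.0], [0, 0, 0]], [1, [2.36, 0.46, 0.0], [0, 0, 0]], [1, [2.37, 0.36, 0.0], [0, 0, 0]], [1, [2.38, 0.27, 0.0], [0, 0, 0]]]
```

Emit:
carry_out --commands '[[1, [2.2, 0.9, 0], [0, 0, 0]], [1, [2.18, 1.0, 0], [0, 0, 0]], [1, [2.22, 0.92, 0], [0, 0, 0]], [1, [2.25, 0.83, 0], [0, 0, 0]], [1, [2.28, 0.74, 0], [0, 0, 0]], [1, [2.31, 0.64, 0], [0, 0, 0]], [1, [2.34, 0.55, 0], [0, 0, 0]], [1, [2.36, 0.46, 0], [0, 0, 0]], [1, [2.37, 0.36, 0], [0, 0, 0]], [1, [2.38, 0.27, 0], [0, 0, 0]]]'

```text
time_s: 10.92
ee_pos: [0.5392, -0.1786, 0.1029]
eef_rot: [3.142, -0.0, 0.399]
force: [5.8, -0.3, -7.5]
grip_width: 0.0276
grip_force: 30.0
```

```bash
python3 arc.py .521 -.121 10 .04
```

```text
[ 0.5392 -0.1786  0.1029] [ 5.7506 -0.3477 -7.4561]
ang 5.017698804866825 r 0.06040526046166142
Ft 5.3801371547512264 Fr 2.060232227725616 Fz -7.4560501678817195
[[1, [2.39, 0.18, 0.0], [0, 0, 0]], [1, [2.4, 0.08, 0.0], [0, 0, 0]], [1, [2.4, -0.01, -0.0], [0, 0, 0]], [1, [2.4, -0.11, -0.0], [0, 0, 0]], [1, [2.39, -0.21, -0.0], [0, 0, 0]], [1, [2.38, -0.3, -0.0], [0, 0, 0]], [1, [2.37, -0.4, -0.0], [0, 0, 0]], [1, [2.35, -0.49, -0.0], [0, 0, 0]], [1, [2.33, -0.58, -0.0], [0, 0, 0]], [1, [2.3, -0.68, -0.0], [0, 0, 0]]]
```

Emit:
carry_out --commands '[[1, [2.4, 0.35, 0], [0, 0, 0]], [1, [2.4, 0.15, 0], [0, 0, 0]], [1, [2.4, 0, 0], [0, 0, 0]], [1, [2.4, -0.11, 0], [0, 0, 0]], [1, [2.39, -0.21, 0], [0, 0, 0]], [1, [2.38, -0.3, 0], [0, 0, 0]], [1, [2.37, -0.4, 0], [0, 0, 0]], [1, [2.35, -0.49, 0], [0, 0, 0]], [1, [2.33, -0.58, 0], [0, 0, 0]], [1, [2.3, -0.68, 0], [0, 0, 0]]]'

```text
time_s: 12.18
ee_pos: [0.56, -0.1671, 0.1029]
eef_rot: [-3.141, 0.0, 0.399]
force: [2.2, 4.2, -7.1]
grip_width: 0.0273
grip_force: 30.0
```

```bash
python3 arc.py .521 -.121 10 .04; python3 - <<'E'
from h import *
for n in("scene","top"):
    c=ctrl.camera(n)
    for t in("fork","pot","fork_centre","knob_mid"):
        for r in ctrl.place_of(t,n)[:3]:print(n,t,round(r["score"],2),np.round(r["at"],4))
    cv2.imwrite(f"pics/{n}3.png",c["img"])
im=cv2.imread("pics/scene3.png");cv2.imwrite("pics/s3.png",cv2.resize(im[180:420,240:440],(500,600),interpolation=3))
E
```

```text
[ 0.56   -0.1671  0.1029] [ 2.2408  4.1769 -7.0871]
ang 5.41355263404498 r 0.06038219205946618
Ft 4.406749592709578 Fr -1.7460111847711672 Fz -7.087062379977498
[[1, [2.28, -0.76, -0.0], [0, 0, 0]], [1, [2.24, -0.85, -0.0], [0, 0, 0]], [1, [2.21, -0.94, -0.0], [0, 0, 0]], [1, [2.17, -1.03, -0.0], [0, 0, 0]], [1, [2.13, -1.11, -0.0], [0, 0, 0]], [1, [2.08, -1.2, -0.0], [0, 0, 0]], [1, [2.03, -1.28, -0.0], [0, 0, 0]], [1, [1.98, -1.36, -0.0], [0, 0, 0]], [1, [1.92, -1.44, -0.0], [0, 0, 0]], [1, [1.86, -1.51, -0.0], [0, 0, 0]]]
scene fork 0.65 [ 0.7227 -0.0385  0.1323]
scene pot 0.95 [0.6698 0.1669 0.1079]
scene pot 0.93 [ 0.3618  0.1659 -0.0024]
scene pot 0.7 [ 0.7418 -0.2015 -0.0001]
scene knob_mid 0.51 [ 0.5627 -0.1639  0.1163]
top fork 0.6 [ 0.716  -0.0452  0.1303]
top fork 0.37 [0.5549 0.1515 0.0557]
top pot 0.93 [ 0.3621  0.1677 -0.0008]
top pot 0.72 [ 0.7442 -0.2064  0.0007]
```

View pics/s3.png

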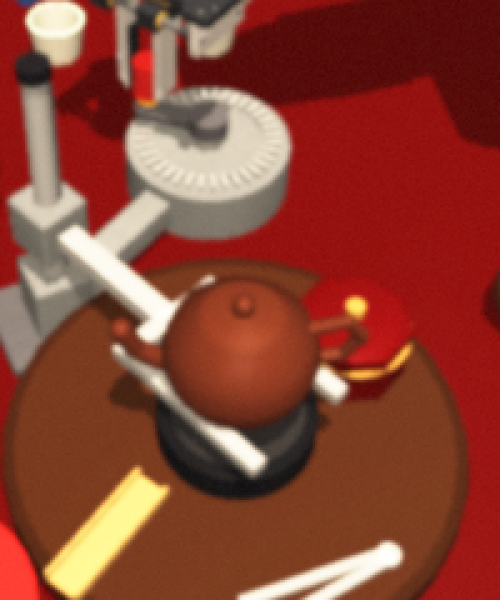

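The crop shows the pot still on the prongs with its foot above the stand, and the knob gripped with the crank toward the mast side. The fork is about 54 mm down. I go on, and slow down afterwards.

Emit:
carry_out --commands '[[1, [2.28, -0.85, 0], [0, 0, 0]], [1, [2.24, -0.9, 0], [0, 0, 0]], [1, [2.21, -0.94, 0], [0, 0, 0]], [1, [2.17, -1.03, 0], [0, 0, 0]], [1, [2.13, -1.11, 0], [0, 0, 0]], [1, [2.08, -1.2, 0], [0, 0, 0]], [1, [2.03, -1.28, 0], [0, 0, 0]], [1, [1.98, -1.36, 0], [0, 0, 0]], [1, [1.92, -1.44, 0], [0, 0, 0]], [1, [1.86, -1.51, 0], [0, 0, 0]]]'

```text
time_s: 13.92
ee_pos: [0.5746, -0.1483, 0.1029]
eef_rot: [-3.141, 0.0, 0.399]
force: [-0.8, 5.2, -6.6]
grip_width: 0.0272
grip_force: 30.0
```

```bash
python3 arc.py .521 -.121 10 .02
```

```text
[ 0.5746 -0.1483  0.1029] [-0.7963  5.2207 -6.6413]
ang 5.811604704634742 r 0.060187940929343084
Ft 4.289149662546801 Fr -3.0811412031097882 Fz -6.64129996516637
[[1, [0.91, -0.78, -0.0], [0, 0, 0]], [1, [0.89, -0.8, -0.0], [0, 0, 0]], [1, [0.88, -0.82, -0.0], [0, 0, 0]], [1, [0.86, -0.84, -0.0], [0, 0, 0]], [1, [0.84, -0.85, -0.0], [0, 0, 0]], [1, [0.83, -0.87, -0.0], [0, 0, 0]], [1, [0.81, -0.89, -0.0], [0, 0, 0]], [1, [0.79, -0.9, -0.0], [0, 0, 0]], [1, [0.77, -0.92, -0.0], [0, 0, 0]], [1, [0.76, -0.93, -0.0], [0, 0, 0]]]
```

Emit:
carry_out --commands '[[1, [0.7, -1.0, 0], [0, 0, 0]], [1, [0.89, -0.8, 0], [0, 0, 0]], [1, [0.88, -0.82, 0], [0, 0, 0]], [1, [0.86, -0.84, 0], [0, 0, 0]], [1, [0.84, -0.85, 0], [0, 0, 0]], [1, [0.83, -0.87, 0], [0, 0, 0]], [1, [0.81, -0.89, 0], [0, 0, 0]], [1, [0.79, -0.9, 0], [0, 0, 0]], [1, [0.77, -0.92, 0], [0, 0, 0]], [1, [0.76, -0.93, 0], [0, 0, 0]]]'

```text
time_s: 15.18
ee_pos: [0.5788, -0.1371, 0.1029]
eef_rot: [-3.142, 0.0, 0.399]
force: [1.9, 4.9, -6.9]
grip_width: 0.0274
grip_force: 30.0
```

```bash
python3 arc.py .521 -.121 7 .02
```

```text
[ 0.5788 -0.1371  0.1029] [ 1.9449  4.8953 -6.9042]
ang 6.010652981120916 r 0.059967676513145905
Ft 5.238161344450841 Fr 0.5553988438213258 Fz -6.904235480650389
[[1, [0.74, -0.95, -0.0], [0, 0, 0]], [1, [0.72, -0.96, -0.0], [0, 0, 0]], [1, [0.7, -0.98, -0.0], [0, 0, 0]], [1, [0.68, -0.99, -0.0], [0, 0, 0]], [1, [0.66, -1.0, -0.0], [0, 0, 0]], [1, [0.64, -1.02, -0.0], [0, 0, 0]], [1, [0.62, -1.03, -0.0], [0, 0, 0]]]
```

Emit:
carry_out --commands '[[1, [0.74, -0.95, 0], [0, 0, 0]], [1, [0.72, -0.96, 0], [0, 0, 0]], [1, [0.7, -0.98, 0], [0, 0, 0]], [1, [0.68, -0.99, 0], [0, 0, 0]], [1, [0.66, -1.0, 0], [0, 0, 0]], [1, [0.64, -1.02, 0], [0, 0, 0]], [1, [0.62, -1.03, 0], [0, 0, 0]]]'

```text
time_s: 16.05
ee_pos: [0.5804, -0.1289, 0.1029]
eef_rot: [-3.141, 0.0, 0.399]
force: [0.1, 5.0, -8.0]
grip_width: 0.0274
grip_force: 30.0
```

```bash
python3 arc.py .521 -.121 7 .02
```

```text
[ 0.5804 -0.1289  0.1029] [ 0.0713  5.0057 -7.9542]
ang 6.150882176970087 r 0.05992029906638313
Ft 4.9713419641822 Fr -0.589678287267945 Fz -7.954232797990468
[[1, [0.6, -1.04, -0.0], [0, 0, 0]], [1, [0.58, -1.05, -0.0], [0, 0, 0]], [1, [0.56, -1.06, -0.0], [0, 0, 0]], [1, [0.53, -1.07, -0.0], [0, 0, 0]], [1, [0.51, -1.08, -0.0], [0, 0, 0]], [1, [0.49, -1.09, -0.0], [0, 0, 0]], [1, [0.47, -1.1, -0.0], [0, 0, 0]]]
```

Emit:
carry_out --commands '[[1, [0.6, -1.04, 0], [0, 0, 0]], [1, [0.58, -1.05, 0], [0, 0, 0]], [1, [0.56, -1.06, 0], [0, 0, 0]], [1, [0.53, -1.07, 0], [0, 0, 0]], [1, [0.51, -1.08, 0], [0, 0, 0]], [1, [0.49, -1.09, 0], [0, 0, 0]], [1, [0.47, -1.1, 0], [0, 0, 0]]]'

```text
time_s: 16.92
ee_pos: [0.5809, -0.1205, 0.1029]
eef_rot: [-3.142, 0.0, 0.399]
force: [-0.9, 1.6, -7.6]
grip_width: 0.0275
grip_force: 30.0
```

```bash
python3 arc.py .521 -.121 7 .02;python3 - <<'E'
from h import *
c=ctrl.camera("scene")
for t in("fork","pot"):
    for r in ctrl.place_of(t,"scene")[:3]:print(t,round(r["score"],2),np.round(r["at"],4))
cv2.imwrite("pics/s4.png",cv2.resize(c["img"][270:400,270:400],(600,600),interpolation=3))
E
```

```text
[ 0.5809 -0.1205  0.1029] [-0.9104  1.5736 -7.6456]
ang 0.007557466042502416 r 0.05991421007194564
Ft 1.580408067703398 Fr -0.898446814326809 Fz -7.645635623310062
[[1, [0.45, -1.11, -0.0], [0, 0, 0]], [1, [0.42, -1.12, -0.0], [0, 0, 0]], [1, [0.4, -1.13, -0.0], [0, 0, 0]], [1, [0.38, -1.14, -0.0], [0, 0, 0]], [1, [0.36, -1.15, -0.0], [0, 0, 0]], [1, [0.33, -1.15, -0.0], [0, 0, 0]], [1, [0.31, -1.16, -0.0], [0, 0, 0]]]
fork 0.67 [ 0.7161 -0.0385  0.1043]
pot 0.72 [0.6705 0.1663 0.0902]
pot 0.67 [ 0.7424 -0.2016 -0.0011]
pot 0.61 [ 0.3632  0.1654 -0.0006]
```

View pics/s4.png

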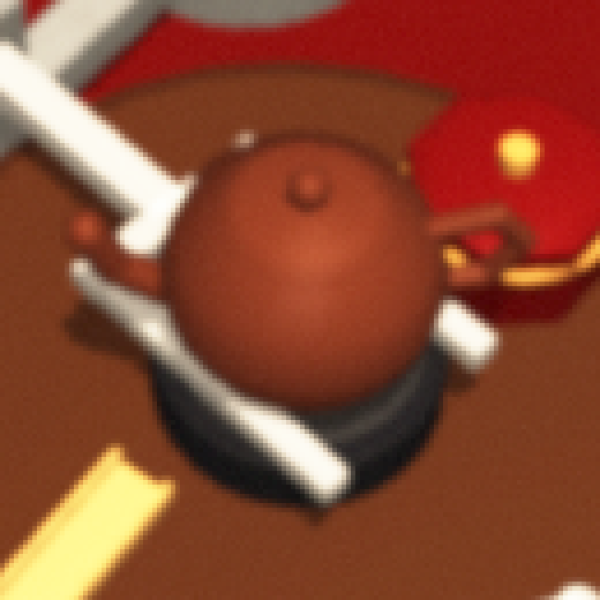

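The crop shows the pot's foot down at the stand, with the prongs just below the belly. The tangential force fell from 5.0 N to 1.6 N, so contact came within the last 0.14 rad. I measure the pot's drop from the pictures to pin the contact angle.

```bash
python3 - <<'E'
from h import *
c=ctrl.camera("scene");now=c["img"];cv2.imwrite("pics/scene4.png",now)
I=[cv2.imread("pics/scene0.png"),cv2.imread("pics/scene3.png"),now]
K=8
def up(i):return cv2.resize(i,None,fx=K,fy=K,interpolation=cv2.INTER_CUBIC)
xy=(.668,.165)
top=lambda z:proj(c,[*xy,z+.098])[0]
zs=[.165,.165-.0300*1.785]
for z in zs:print("lid proj",top(z))
def find(A,B,ctr,guess,h=16):
    x,y=np.round(ctr).astype(int);T=up(A[y-h:y+h,x-h:x+h]);gx,gy=np.round(guess).astype(int);m=h+8
    S=up(B[gy-m:gy+m,gx-m:gx+m]);r=cv2.matchTemplate(S,T,cv2.TM_CCOEFF_NORMED);_,v,_,l=cv2.minMaxLoc(r)
    return np.array([gx-m+h+l[0]/K-x,gy-m+h+l[1]/K-y]),v
d,v=find(I[0],I[1],top(zs[0]),top(zs[1]));print("0->3",d,v,"pred",top(zs[1])-top(zs[0]))
d2,v=find(I[1],I[2],top(zs[1]),top(.088));print("3->now",d2,v)
for z in(.094,.092,.09,.088,.086,.084):print(z,top(z)-top(zs[1]))
E
```

```text
lid proj [338.8512 278.9879]
lid proj [337.4234 300.4381]
0->3 [-1.75  21.875] 0.41117164492607117 pred [-1.4278 21.4503]
3->now [-0.5   8.25] 0.9181399345397949
0.094 [-0.437   6.5647]
0.092 [-0.4862  7.3046]
0.09 [-0.5353  8.042 ]
0.088 [-0.5842  8.7768]
0.086 [-0.633   9.5091]
0.084 [-0.6815 10.239 ]
```

```bash
python3 - <<'E'
from h import *
A=cv2.imread("pics/scene3.png")
fr=[cv2.imread("pics/scene4.png")]
for _ in range(5):c=ctrl.camera("scene");fr.append(c["img"])
B=np.mean(fr,0).astype(np.float32);A=A.astype(np.float32);Z=cv2.imread("pics/scene0.png").astype(np.float32)
def track(A,B,ctr,gd,h):
    x,y=ctr;T=cv2.cvtColor(A,6)[y-h:y+h+1,x-h:x+h+1];T=np.ascontiguousarray(T)
    W=np.float32([[1,0,x-h+gd[0]],[0,1,y-h+gd[1]]])
    cc,W=cv2.findTransformECC(T,cv2.cvtColor(B,6),W,cv2.MOTION_TRANSLATION,(3,200,1e-6),None,3)
    return W[:,2]-[x-h,y-h],cc
def dz(ctr,P0,d):  # vertical drop best matching image shift
    from scipy.optimize import minimize_scalar as ms
    f=lambda s:np.sum((proj(c,P0-[0,0,s])[0]-proj(c,P0)[0]-d)**2)
    return ms(f,bounds=(0,.12),method="bounded").x*1000
zp=.165-.05355
for h,off in((7,0),(10,0),(14,3)):
    P0=np.array([.668,.165,zp+.098]);ct=np.round(proj(c,P0)[0]).astype(int)+[0,off]
    try:
        d,cc=track(A,B,ct,(-.5,8.2),h);print("lid",h,d,cc,dz(ct,P0,d))
        d,cc=track(A,Z,ct,(1.7,-21.8),h);f=P0.copy();print("   3->0 raise",d,cc,[ (proj(c,P0+[0,0,.05355])[0]-proj(c,P0)[0])])
    except cv2.error as e:print("fail",h)
for name,P0,h in(("sleeve",[.716,-.040,.135],8),("prongtip",None,6)):
    ct=np.array([258,266]) if name=="sleeve" else np.array([342,362])
    P0=onplane(c,ct,.1315)
    try:
        d,cc=track(A,B,ct,proj(c,P0-[0,0,.0263])[0]-proj(c,P0)[0],h);print(name,P0,d,cc,dz(ct,P0,d),"true 26.3")
    except cv2.error:print("fail",name)
E
```

```text
lid 7 [-0.6061  8.5314] 0.9506906724926972 22.788099911227828
   3->0 raise [  1.4037 -21.2365] 0.974699471051234 [array([  1.4278, -21.4503])]
lid 10 [-0.5903  8.5608] 0.9944976783353444 22.86493829567765
   3->0 raise [  1.7675 -19.6848] 0.7948153859106482 [array([  1.4278, -21.4503])]
lid 14 [-0.9593  8.3917] 0.9593126842653488 22.473134505887156
   3->0 raise [  1.2445 -19.9838] 0.7558208768485768 [array([  1.4278, -21.4503])]
sleeve [ 0.7212 -0.0397  0.1315] [0.8915 8.9016] 0.9975619102013222 26.383763171437522 true 26.3
prongtip [0.6951 0.2281 0.1315] [-0.7748  8.312 ] 0.9887624924962033 26.073019715166257 true 26.3
```

Tracking gives a pot drop of 22.8 mm against 26.3 mm for the fork, so the gap is about 3.5 mm now. The check on the fork sleeve read 26.4 mm. The 15th gap (~0.02 rad back) leaves about 3 mm free, the next one about 8 mm, so I choose the 15th. I back up 1.4 mm and lower part-way.

Emit:
carry_out --commands '[[1, [-0.27, 0.65, 0], [0, 0, 0]], [1, [-0.27, 0.65, 0], [0, 0, 0]], [1, [0, 0, 0], [0, 0, 0]], [1, [0, 0, 2], [0, 0, 0]], [1, [0, 0, 1.5], [0, 0, 0]], [1, [0, 0, 1], [0, 0, 0]], [1, [0, 0, 0.8], [0, 0, 0]], [1, [0, 0, 0], [0, 0, 0]]]'

```text
time_s: 18.38
ee_pos: [0.581, -0.1221, 0.0977]
eef_rot: [3.141, -0.0, 0.399]
force: [-3.3, 1.3, -5.8]
grip_width: 0.0275
grip_force: 30.0
```

```bash
python3 arc.py .521 -.121 1 .01
```

```text
[ 0.581  -0.1221  0.0977] [-3.275   1.2531 -5.8347]
ang 6.264269806268747 r 0.060019572194904475
Ft 1.190912490202768 Fr -3.2980788156678913 Fz -5.834709781624992
[[1, [0.24, -0.55, -0.0], [0, 0, 0]]]
```

Emit:
carry_out --commands '[[1, [-0.35, -0.15, 1], [0, 0, 0]], [1, [0, 0, 1], [0, 0, 0]], [1, [0, 0, 1], [0, 0, 0]], [1, [0, 0, 1.1], [0, 0, 0]], [1, [0, 0, 0], [0, 0, 0]], [1, [0, 0, 0], [0, 0, 0]]]'

```text
time_s: 19.12
ee_pos: [0.5809, -0.1222, 0.0937]
eef_rot: [3.141, -0.001, 0.399]
force: [0.9, -2.7, -2.8]
grip_width: 0.0274
grip_force: 30.0
```

```bash
python3 arc.py .521 -.121 1 .01
```

```text
[ 0.5809 -0.1222  0.0937] [ 0.9036 -2.6629 -2.7641]
ang 6.2626782862300026 r 0.059870374529316386
Ft -2.6437922672684255 Fr 0.9580354373960013 Fz -2.764105529960089
[[1, [0.24, -0.55, -0.0], [0, 0, 0]]]
```

Emit:
carry_out --commands '[[1, [-0.05, 0.15, 0.4], [0, 0, 0]], [1, [0, 0, 0.3], [0, 0, 0]], [1, [0, 0, 0], [0, 0, 0]], [1, [0, 0, 0], [0, 0, 0]]]'

```text
time_s: 19.62
ee_pos: [0.5809, -0.1223, 0.0935]
eef_rot: [3.141, -0.001, 0.399]
force: [0.5, -1.4, 4.8]
grip_width: 0.0275
grip_force: 30.0
```

```bash
python3 arc.py .521 -.121 1 .01
```

```text
[ 0.5809 -0.1223  0.0935] [ 0.549  -1.3798  4.7871]
ang 6.261966276942061 r 0.0599427672533985
Ft -1.3678352835500749 Fr 0.5781823446550682 Fz 4.787078193581816
[[1, [0.24, -0.55, -0.0], [0, 0, 0]]]
```

Emit:
carry_out --commands '[[1, [0, 0, -0.5], [0, 0, 0]], [1, [0, 0, 0], [0, 0, 0]], [1, [0, 0, 0], [0, 0, 0]]]' --squeeze 4

```text
time_s: 20.0
ee_pos: [0.5808, -0.1223, 0.0934]
eef_rot: [3.141, -0.0, 0.399]
force: [3.4, -2.1, 1.3]
grip_width: 0.0279
grip_force: 4.0
```

Emit:
carry_out --commands '[[0.6, [0, 0, 0], [0, 0, 0]], [0.5, [0, 0, 0], [0, 0, 0]], [0.5, [0, 0, 0], [0, 0, 0]], [0.5, [0, 0, 0], [0, 0, 0]], [0.5, [0, 0, 0], [0, 0, 0]]]'

```text
time_s: 20.62
ee_pos: [0.5806, -0.1222, 0.0933]
eef_rot: [-3.142, 0.0, 0.399]
force: [0.4, 1.0, 0.2]
grip_width: 0.0475
grip_force: 0.0
```

Free of the knob. I raise straight up, then draw back toward the base, and check.

Emit:
carry_out --commands '[[0.5, [0, 0, -15], [0, 0, 0]], [0.5, [0, 0, -30], [0, 0, 0]], [0.5, [0, 0, -40], [0, 0, 0]], [0.5, [0, 0, -40], [0, 0, 0]], [0.5, [-40, 0, 0], [0, 0, 0]], [0.5, [-50, 0, 0], [0, 0, 0]], [0.5, [-50, 0, 0], [0, 0, 0]], [0.5, [-20, 0, 0], [0, 0, 0]], [0.5, [0, 0, 0], [0, 0, 0]], [0.5, [0, 0, 0], [0, 0, 0]]]'

```text
time_s: 21.88
ee_pos: [0.4341, -0.1842, 0.2186]
eef_rot: [3.141, -0.0, 0.4]
force: [0.2, 0.8, -0.3]
grip_width: 0.0469
grip_force: 0.0
```

```bash
python3 - <<'E'
from h import *
A=cv2.imread("pics/scene4.png").astype(np.float32);B=0
for _ in range(4):c=ctrl.camera("scene");B=B+c["img"].astype(np.float32)/4
def track(ctr,P0,h):
    x,y=ctr;T=np.ascontiguousarray(cv2.cvtColor(A,6)[y-h:y+h+1,x-h:x+h+1]);W=np.float32([[1,0,x-h],[0,1,y-h]])
    cc,W=cv2.findTransformECC(T,cv2.cvtColor(B,6),W,cv2.MOTION_TRANSLATION,(3,200,1e-6),None,3);d=W[:,2]-[x-h,y-h]
    return d,cc
print("lid",track((337,309),0,10),"sleeve",track((259,275),0,8),"tip",track((341,370),0,6))
for t in("knob_mid","fork","pot"):
    for r in ctrl.place_of(t,"scene")[:1]:print(t,r["score"],np.round(r["at"],4))
print(ctrl.get_obs()["ee_pos"])
B=B.astype(np.uint8)
cv2.imwrite("pics/s5.png",np.hstack([cv2.resize(B[270:400,270:400],(400,400),interpolation=3),cv2.resize(B[180:280,270:370],(400,400),interpolation=3)]))
E
```

```text
lid (array([-0.0085,  0.0403]), 0.9977952822694112) sleeve (array([-0.0166, -0.3812]), 0.9977757070138178) tip (array([ 0.007 , -0.4511]), 0.9951129782932059)
knob_mid 0.81 [ 0.5818 -0.121   0.1063]
pot 0.87 [ 0.3617  0.1649 -0.0009]
[ 0.4334 -0.1842  0.2182]
```

View pics/s5.png

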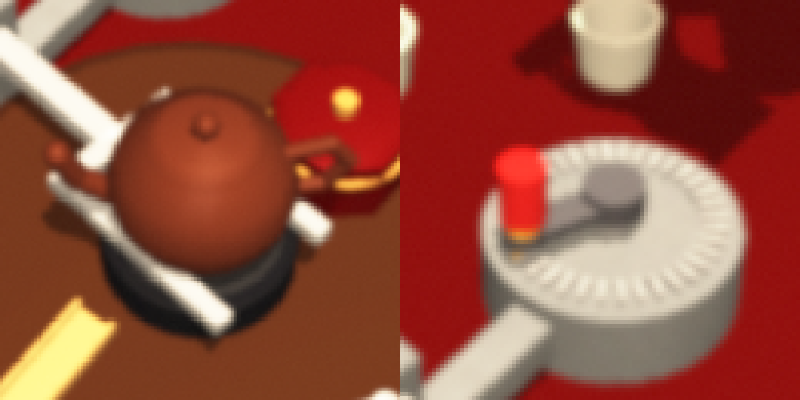

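The pot did not move while the fork rose about 1 mm, so it stands by itself with roughly 2.5 mm clear above the prongs. The knob is down at 0.106 m, with the pawl in its gap, and it stays where it was left.

```bash
python3 -c "
from station import ctrl
print(ctrl.hand_in())"
```

```text
the job is handed in; nothing more can be done
None
```

I handed the job in at about 22 s of the 69 s allowed: the pot stands by itself on the iron stand, the pawl is down in a gap and holding the crank, and the hand is clear. By my camera measurement the fork hangs free about 2.5 mm below the belly (about 7.5 mm above the stand) rather than exactly half way, since the next gap would have left it just as far off centre the other way.

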